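Raise the whetstone on its cam lift and hold it up

TASK

Take the red T-handled key out of the wooden rack, push its square end fully down into the square socket of the cam on the green stone lift, and turn the cam counter-clockwise (seen from above) with the key until the stone is lifted to its highest point, where the yellow pointer meets the white mark. The cam springs back when let go, so finish with the fingers still on the key, holding the cam there and not past it, so that the stone can be taken out. Leave the black-handled tool, the water bowl, the spare stone and the scissors alone.

Things in the scene. Friction and masses are not known exactly. Their poses are not given: they have to be found in the camera images.
- key_grip (a point): Centre of the red bar of the loose T-handled cam key (0.12 kg), upright in either hole of the rack. Bar 90 mm along this y, 16 mm along x (grip across x), 22 mm high; z up. Below it a neck 16 mm thick, then a collar 30 mm across, its underside 32 mm below this point, then the square shank. In the rack the collar rests on the rack's top, this point 82 mm above the table; lift 32 mm to free it.
- key_tip (a point): Centre of the bottom end of the key's square steel shank, 62 mm below key_grip; same axes. The shank is 16 x 16 mm, sides along x and y, 30 mm long below the collar, its last 4 mm tapered.
- cam_key: The cam key as a whole (red bar, steel shank); origin at key_tip.
- reamer_grip (a point): Centre of the bar of a black-handled tool of the very same shape and size, standing in the rack's other hole, 110 mm away. To be left alone.
- rack: Fixed wooden block 190 x 70 x 50 mm, origin under its centre, with two square 18 mm holes, 36 mm deep, at x = -55 and +55 mm in its frame; the tools' axes are parallel to the rack's when they stand in it.
- cam_socket (a point): Centre of the mouth of the square socket on top of the steel cam hub (46 x 46 mm, top 81 mm above the table), on its upright axis; turns with it. Socket 18 mm square, sides along x and y, 33 mm deep, 3 mm chamfer. The shank fits at any quarter turn, 0.13 rad play either way. Fully in, the collar rests on the hub: key_tip 30 mm below this point, key_grip 32 mm above.
- pointer_end (a point): Outer end of the yellow pointer (8 mm wide, 10 mm high), which sticks out along the hub's x axis to 59 mm from the turning axis, 23 mm below cam_socket. A white mark on the green disc below it shows the highest lift: there the pointer points along the +y axis of lift_base.
- lift_base (a point): Centre of the footprint of the fixed green stone lift, on the work surface. The hub's axis is at y = +105 mm, on a green disc 136 mm across; the stone well runs from y = -163 to +49 mm, 86 mm wide, its dark steel rim 58 mm high. z up.
- stone_mid (a point): Centre of the loose brown-red whetstone, 60 x 180 x 25 mm, 0.4 to 0.75 kg, lying loose on the two brass cam rollers in the well, with 4 mm of room at the sides. Its centre is 52.5 mm above the work surface when down, 64.5 mm when fully lifted.
- water_bowl: Loose steel bowl 90 mm across, 60 mm high, origin under its centre. To be left alone.
- spare_stone: Loose grey stone 50 x 150 x 25 mm, origin under its centre. To be left alone.
- scissors: Loose red-handled scissors lying flat, about 165 mm long, 11 mm high. To be left alone.
- cam_hub (a joint): Turning angle of the steel cam hub (rad): 0 at its low stop, where a return spring (0.04 N m there, 0.11 N m at the top) holds it at the start; grows counter-clockwise seen from above. The stone is highest (12 mm up) at 1.2 and sinks again beyond it; far stop at 1.65. Let go, it springs back.
Not all that is in view belongs to the job. There is more than one size of the cam_key; the job needs the larger. There is more than one size of the part that bears stone_mid; the job needs the smaller.

How it is judged:
On the way, in this order (a step that is already met when the one before it is completed fails the run):
1. the key is fully down in the cam's socket, the cam not yet turned up (z of key_tip in the frame of cam_socket below -0.024 m and horizontal distance between key_tip and cam_socket below 0.006 m and angle between key_grip's own z axis and vertical below 0.15 rad and value of joint cam_hub below 0.7 rad), for 0.2 s.
2. the cam is turned with the key to its highest lift (z of key_tip in the frame of cam_socket below -0.024 m and horizontal distance between key_tip and cam_socket below 0.006 m and angle between key_grip's own z axis and vertical below 0.15 rad and value of joint cam_hub between 1.05 and 1.35 rad), for 0.3 s.
At the end, for the whole second after the job is handed in: Fingers hold the key (over 2 N); key upright (0.15 rad), over 24 mm deep in the socket and within 6 mm of its axis; cam at rest within 0.15 rad of its highest point; stone level (0.06 rad), its centre over 62.5 mm above the table (all of step 2 and velocity of joint cam_hub between -0.1 and 0.1 rad/s and contact force between the fingers and cam_key above 2 N and z of stone_mid in the frame of lift_base above 0.0625 m and angle between stone_mid's own z axis and vertical below 0.06 rad); the arm keeps its last pose, push and grip.
It fails at once if the black-handled tool is disturbed (over 15 mm) (distance of reamer_grip from where it was at the start of the episode above 0.015 m).
It fails at once if the water bowl, the spare stone or the scissors are moved more than 20 mm (distance of any of water_bowl, spare_stone, scissors from where it was at the start of the episode above 0.02 m).
It also fails if it takes over 45 s, if anything falls off the work surface, if the arm or the gripper's body presses on something with over 40 N, if the wrist force passes 120 N, or if a joint passes its speed limit or range.

ROBOT

A 6-joint arm with a two-finger parallel gripper is mounted at the origin on the work surface. World frame = base frame: x ahead of the robot, y to its left, z up, the work surface at z = 0. Lengths are in m, angles in rad, forces in N, time in s.
With the tool pointing down it reaches from about 0.325 to 0.775 m from the base axis. Payload 9.3 kg.
Tool frame: the origin (TCP) lies between the finger pads; the fingertips stand 11 mm ahead of it and the grasp point (between the pads) lies 8 mm behind it; z points along the fingers, y is the direction in which the jaws open and shut (so a half turn about z gives the same grasp; the last joint's range is limited). The gripper opens to 85 mm and grips with 20 to 120 N. Pads are 22 mm wide; open, the fingers measure 114 mm over their backs; the gripper's body (76 mm by 85 mm) begins 54 mm behind the grasp point. The pads swing forward as they close: fully open they stand 13 mm farther back than shut.
Start: joints at [-1.317, 0.259, 0.021, 1.334, 0, 1.418], TCP at [0.218, -0.505, 0.242] pointing down, gripper open.
Joint ranges: [-3.04, 3.04], [-0.91, 1.82], [-1.04, 1.36], [-1.92, 1.95], [-1.52, 1.45], [-3.14, 3.14]. Speed limits (rad/s): [2.22, 2.22, 2.79, 3.14, 3.14, 3.14].

INTERFACE

Orientations are given as a unit quaternion [x, y, z, w].
In Python, from workcell import ctrl gives the robot as it stands.
- The arm moves only by the shell command python3 -m handwheel 'ROWS'. ROWS is JSON, a list of rows, each an object of numbers: "dx", "dy", "dz": the shift along the tool's x, y, z in cm; "turn": the turn about the tool's z in degrees; "fingers": the gripper's target within -1 to 1 (fully open at 1, half-way at 0, shut at -1). In form: [{"dx": .., "dy": .., "dz": .., "turn": .., "fingers": ..}, ...]. A call has exactly 10 rows; each row shifts and turns the commanded pose from where the row before left it, along the tool's axes as they then stand; what a row does not reach is not made up. A row lasts 1/8 s, in which the tool goes at most 62.5 mm and 10.7 degrees, less where a joint would pass 70% of its speed; a pose out of reach is approached as far as the arm can. A call is refused whole if a number of a shift passes 6.25 or a number of a turn 10.7, either way. A call with a gripper value outside its range is refused whole. The fingers move at their own pace and stop on an object; the grip force is fixed at half the most. Time passes only in rows, so rows that do not move let the fingers close, or fill a call up. It gives the time, the measured TCP pose, the force and the opening at its end, in the units of the state.
- ctrl.sense(): the state, without advancing time (a new reading comes with each control period).
- ctrl.grab_frame(name): name is "scene" or "top"; returns the picture (420x560x3 uint8, red, green, blue); there is no depth.
- ctrl.calibration(name): a dict with "fx", "fy", "cx", "cy" (pixels), "dist" ([k1, k2, p1, p2, k3] as OpenCV has them; the pictures are not rectified), "extrinsics" (4x4, takes a point from world to camera coordinates). Camera axes: x right, y down, z forward; pixel columns grow to the right and rows downward; lengths in m; the calibration is good to about 2 mm. A picture is of the moment at which its call begins. calibration takes no time and is no camera call.
- ctrl.close_job(): hands the job in, once; it reports no verdict.
Trained networks look in the newest picture that a camera, given by its name, has taken for a name from the list of things; names that differ only in an ending like _2 or _b are one class to them, and where a whole thing is asked for, a point or a joint stands for the part that bears it (a point fixed in the world has none). Each returns a list of dicts, best first, with "score" (0 to 1); they miss things now and then, are a little off and sometimes report something else, mostly with a low value. They report only what shows in the picture. A call takes as long as a camera call. They do not tell look-alikes from the thing itself.
- ctrl.search_frame(camera, name): "extent" ([left, top, right, bottom] in pixels, round what is visible of it).
The state is a dict: "time": time; "joint_positions": joint angles; "dq": joint speeds; "effort": joint torques, N m; "position": TCP position; "tool_rot": TCP orientation; "contact_force": force on the tool from outside, world axes, zero at the start; "moment": the same for the moment, N m; "grip_width": finger opening in m.
Only numpy, scipy, OpenCV 4.12 (cv2) and the standard library are available. Lean on these libraries where they do the work, as an engineer would, in place of code of your own. Each camera call takes 0.05 s, during which the arm holds its last target. There are 200 camera calls.

## Working session

There is one attempt and no reset: what is moved stays moved. The work goes in short steps, Python scripts to look and compute and a shell command to move; the robot and the scene stay as the last step left them, time stands still between calls to the robot, and variables do not carry over. Pictures are saved under pics/ and viewed, about 8 in all and at most 12, crops included, and the job is handed in when it is done.

```bash
mkdir -p pics
cat > h.py <<'E'
import numpy as np, cv2
from workcell import ctrl
def cal(n):
    c=ctrl.calibration(n); K=np.array([[c['fx'],0,c['cx']],[0,c['fy'],c['cy']],[0,0,1]]); return K,np.array(c['dist'],float),np.array(c['extrinsics'])
def ray(n,uv,z):
    K,d,T=cal(n); p=cv2.undistortPoints(np.array(uv,float).reshape(-1,1,2),K,d).reshape(-1,2)
    R,t=T[:3,:3],T[:3,3]; o=-R.T@t; D=np.c_[p,np.ones(len(p))]@R
    return o+D*((z-o[2])/D[:,2])[:,None]
def proj(n,P):
    K,d,T=cal(n); return cv2.projectPoints(np.array(P,float).reshape(-1,3),cv2.Rodrigues(T[:3,:3])[0],T[:3,3],K,d)[0].reshape(-1,2)
def save(n,f,crop=None,s=1):
    im=ctrl.grab_frame(n)[:,:,::-1]
    if crop: l,t,r,b=crop; im=im[t:b,l:r]
    cv2.imwrite('pics/'+f,cv2.resize(np.ascontiguousarray(im),None,fx=s,fy=s,interpolation=cv2.INTER_CUBIC))
E
python3 - <<'E'
from h import *
for n in('scene','top'):
    save(n,n+'1.png',s=1.4)
    T=cal(n)[2]; print(n,-T[:3,:3].T@T[:3,3], T[2,:3],cal(n)[0][0,0])
    for k in('key_grip','reamer_grip','cam_socket','pointer_end','stone_mid','cam_key','rack','lift_base','water_bowl','spare_stone','scissors'):
        print(k,[(np.round(d['extent']).astype(int).tolist(),round(d['score'],2)) for d in ctrl.search_frame(n,k)][:4])
print(ctrl.sense())
E
```

```text
scene [1.1916827  0.65472683 0.95433196] [-0.47179247 -0.55561367 -0.68462056] 463.65433562220784
key_grip [([362, 262, 393, 297], 0.97), ([412, 297, 438, 318], 0.5)]
reamer_grip [([392, 244, 424, 272], 0.85), ([225, 252, 263, 286], 0.29)]
cam_socket [([280, 198, 306, 226], 0.94)]
pointer_end [([282, 198, 307, 222], 0.73)]
stone_mid [([220, 117, 254, 163], 0.91), ([253, 156, 290, 203], 0.76), ([279, 200, 303, 222], 0.71)]
cam_key [([360, 269, 392, 294], 0.93), ([413, 298, 441, 318], 0.56)]
rack [([352, 255, 426, 318], 0.8)]
lift_base [([250, 160, 319, 245], 0.6)]
water_bowl [([224, 255, 262, 287], 0.68)]
spare_stone []
scissors [([279, 316, 348, 348], 0.66)]
top [ 0.40155234 -0.06508077  1.54879858] [ 0.12404969 -0.00312    -0.9922711 ] 462.1635741234146
key_grip [([141, 212, 172, 220], 0.64), ([119, 228, 136, 240], 0.6)]
reamer_grip [([143, 245, 173, 254], 0.72)]
cam_socket [([252, 209, 268, 232], 0.74)]
pointer_end [([249, 206, 265, 234], 0.7)]
stone_mid [([360, 234, 432, 294], 0.84), ([279, 224, 335, 256], 0.7)]
cam_key [([147, 215, 172, 217], 0.65), ([119, 229, 137, 237], 0.47)]

[... 215 characters left out ...]
6, 192], 0.74)]
{'time': 1.2, 'joint_positions': array([-1.31660064e+00,  2.58587795e-01,  2.15057566e-02,  1.33370926e+00,
       -3.78025404e-05,  1.41820636e+00]), 'dq': array([-0.00065552, -0.00038229,  0.00101535, -0.00014382, -0.00098633,
        0.00048129]), 'effort': array([-1.17018571e-03, -5.55402696e+01,  3.44736850e+01,  1.42328743e-03,
       -2.56406620e-04,  6.58033287e-06]), 'position': array([ 0.21760165, -0.50511568,  0.24228763]), 'tool_rot': array([ 9.79386887e-01,  2.01993377e-01, -1.87491308e-05,  3.47234754e-06]), 'contact_force': array([-0.53896018,  1.15615607,  0.22385158]), 'moment': array([-0.01259218, -0.0270603 ,  0.02106407]), 'grip_width': 0.0852332606617699}
```

View pics/top1.png

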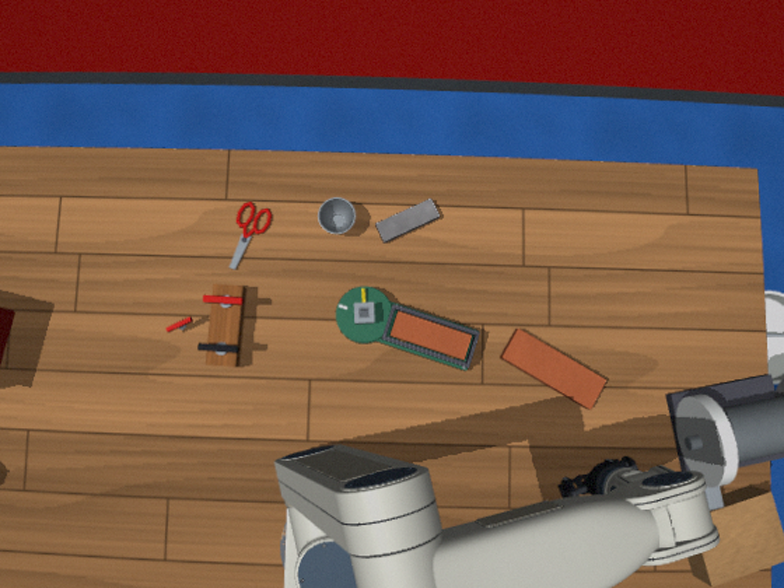

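View pics/scene1.png

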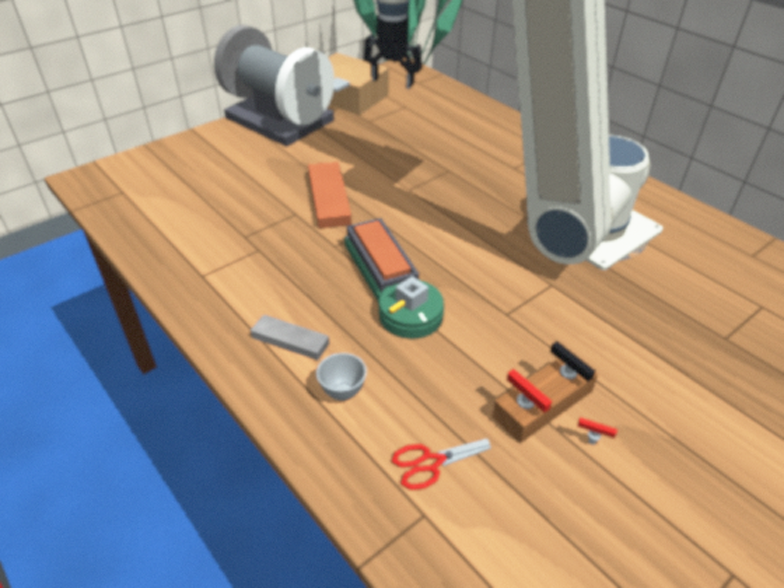

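The top view shows the large red key bar at about (222,299)/1.4 in the rack's upper hole and the black tool at (218,348)/1.4. The hub is at (363,313)/1.4, with the pointer up and the white mark at left. The small red key beside the rack, at (180,324)/1.4, and the large stone to the right are decoys. Next I'll measure these by colour in both views.

```bash
cat >> h.py <<'E'
def blob(n,box,f):
    im=ctrl.grab_frame(n).astype(int); l,t,r,b=box; s=im[t:b,l:r]; m=f(s[...,0],s[...,1],s[...,2]).astype(np.uint8)
    k,lab,st,c=cv2.connectedComponentsWithStats(m); i=1+np.argmax(st[1:,4]); y,x=np.nonzero(lab==i)
    return np.c_[x+l,y+t].astype(float)
red=lambda r,g,b:(r>120)&(g<60)&(b<60)
blk=lambda r,g,b:(r<50)&(g<50)&(b<50)
yel=lambda r,g,b:(r>150)&(g>130)&(b<90)
wht=lambda r,g,b:(r>185)&(g>185)&(b>185)
grn=lambda r,g,b:(g>r+20)&(g>b+8)
gry=lambda r,g,b:(abs(r-g)<20)&(abs(g-b)<25)&(r>120)
stn=lambda r,g,b:(r>g+60)&(g<130)
E
python3 - <<'E'
from h import *
def st(nm,n,box,f,z):
    p=blob(n,box,f); w=ray(n,p,z)[:,:2]; c=w.mean(0); rc=np.array(cv2.minAreaRect(w.astype(np.float32))[0])
    u,s,v=np.linalg.svd(w-c,full_matrices=False); e=(w-c)@v.T
    print(nm,n,len(p),'mean',c.round(4),'rect',rc.round(4),'size',np.ptp(e,axis=0).round(3),'dir',np.degrees(np.arctan2(v[0,1],v[0,0])).round(1))
st('key','top',(138,205,178,224),red,.093); st('key','scene',(355,258,397,300),red,.086)
st('blk','top',(138,238,178,258),blk,.093)
st('ptr','top',(245,200,275,222),yel,.063); st('ptr','scene',(270,205,300,230),yel,.06)
st('mark','top',(235,208,255,228),wht,.05)
st('disc','top',(232,198,290,250),grn,.045)
st('hub','top',(248,214,272,236),gry,.081);st('hub','scene',(275,195,310,224),gry,.075)
st('stone','top',(272,215,345,265),stn,.065)
for n,b,f in(('top',(125,190,355,275),'t2.png'),('scene',(240,150,400,310),'s2.png')): save(n,f,b,3.4)
E
```

```text
key top 142 mean [0.5597 0.2701] rect [0.5596 0.2706] size [0.088 0.017] dir -92.3
key scene 158 mean [0.5669 0.2794] rect [0.5671 0.2756] size [0.091 0.018] dir 87.6
blk top 122 mean [0.4498 0.2702] rect [0.4471 0.2723] size [0.09  0.019] dir -92.0
ptr top 23 mean [ 0.5828 -0.0484] rect [ 0.5826 -0.0483] size [0.03  0.007] dir -170.2
ptr scene 33 mean [ 0.5869 -0.0405] rect [ 0.586  -0.0403] size [0.038 0.01 ] dir 3.6
mark top 8 mean [ 0.5557 -0.0026] rect [ 0.5558 -0.0021] size [0.018 0.003] dir 73.2
disc top 1008 mean [ 0.5342 -0.0541] rect [ 0.5368 -0.0724] size [0.188 0.142] dir -138.7
hub top 146 mean [ 0.5412 -0.0518] rect [ 0.5403 -0.0514] size [0.059 0.057] dir 138.2
hub scene 275 mean [ 0.5412 -0.0464] rect [ 0.5414 -0.0442] size [0.089 0.055] dir 65.9
stone top 977 mean [ 0.4937 -0.207 ] rect [ 0.4941 -0.2073] size [0.177 0.057] dir -106.7
```

View pics/t2.png

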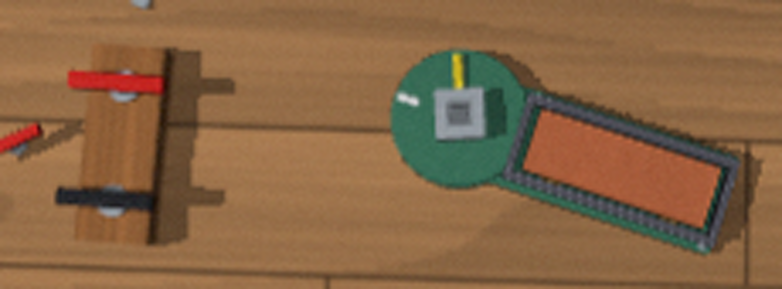

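```bash
python3 -m handwheel '[{"dx":4.45,"dy":-4.1,"dz":0,"turn":0,"fingers":1},{"dx":4.45,"dy":-4.1,"dz":0,"turn":0,"fingers":1},{"dx":4.45,"dy":-4.1,"dz":0,"turn":0,"fingers":1},{"dx":4.45,"dy":-4.1,"dz":0,"turn":0,"fingers":1},{"dx":4.45,"dy":-4.1,"dz":0,"turn":0,"fingers":1},{"dx":4.45,"dy":-4.1,"dz":0,"turn":0,"fingers":1},{"dx":4.45,"dy":-4.1,"dz":0,"turn":0,"fingers":1},{"dx":4.45,"dy":-4.1,"dz":0,"turn":0,"fingers":1},{"dx":4.45,"dy":-4.1,"dz":0,"turn":0,"fingers":1},{"dx":4.45,"dy":-4.1,"dz":0,"turn":0,"fingers":1}]'
python3 -m handwheel '[{"dx":4.45,"dy":-4.1,"dz":0,"turn":0,"fingers":1},{"dx":4.45,"dy":-4.1,"dz":0,"turn":0,"fingers":1},{"dx":4.45,"dy":-4.1,"dz":0,"turn":0,"fingers":1},{"dx":4.45,"dy":-4.1,"dz":0,"turn":0,"fingers":1},{"dx":0,"dy":0,"dz":0,"turn":-10.7,"fingers":1},{"dx":0,"dy":0,"dz":0,"turn":-10.7,"fingers":1},{"dx":0,"dy":0,"dz":0,"turn":-10.7,"fingers":1},{"dx":0,"dy":0,"dz":0,"turn":-10.7,"fingers":1},{"dx":0,"dy":0,"dz":0,"turn":-10.7,"fingers":1},{"dx":0,"dy":0,"dz":0,"turn":-10.7,"fingers":1}]'
cat >> h.py <<'E'
from scipy.spatial.transform import Rotation as Ro
def rel(x,y,z,yaw=None):
    s=ctrl.sense(); R=Ro.from_quat(s['tool_rot']); M=R.as_matrix(); d=R.inv().apply(np.array([x,y,z])-s['position'])*100
    yw=np.degrees(np.arctan2(M[1,0],M[0,0])); print('t',round(s['time'],2),'pos',s['position'].round(4),'yaw',yw.round(2),'tilt',M[2].round(3),'q6',s['joint_positions'][5].round(2),'F',s['contact_force'].round(1),'w',round(s['grip_width'],4),'\n d cm',d.round(2),'turn',None if yaw is None else round(yw-yaw,2))
E
python3 - <<'E'
from h import *
print(ray('top',[(259.7,223.2)],.081))
rel(.561,.272,.082,87.7)
save('scene','s3.png',(320,190,480,330),4)
E
```

```text
time: 3.05
position: [0.4646, 0.0495, 0.2426]
tool_rot: [0.979, 0.202, 0.0, 0.0]
contact_force: [0.4, 0.2, -0.7]
grip_width: 0.0855
time: 4.3
position: [0.5627, 0.2686, 0.2422]
tool_rot: [0.72, 0.694, -0.0, -0.0]
contact_force: [-0.7, 0.4, 1.1]
grip_width: 0.0855
[[ 0.53964288 -0.05198213  0.081     ]]
t 4.3 pos [0.5627 0.2686 0.2422] yaw 87.86 tilt [-0. -0. -1.] q6 1.92 F [-0.7  0.4  1.1] w 0.0855 
 d cm [ 0.34 -0.18 16.02] turn 0.16
```

View pics/s3.png

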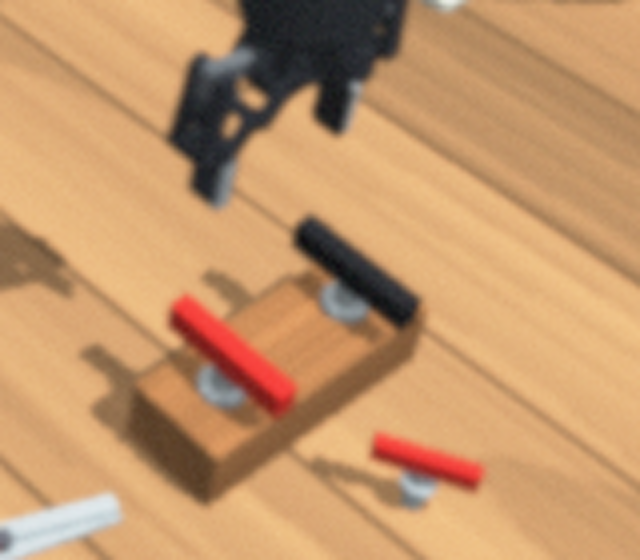

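```bash
cat >> h.py <<'E'
from scipy.optimize import minimize
def fitbox(views,half,z,x0):
    # views: list of (cam, mask pts); box centre height z; fit x,y,yaw by hull IoU
    C=np.array([[a,b,c] for a in(-1,1) for b in(-1,1) for c in(-1,1)])*half
    hs=[(n,cv2.convexHull(p.astype(np.float32))) for n,p in views]
    def cost(v,full=False):
        c,s=np.cos(v[2]),np.sin(v[2]); P=C@np.array([[c,s,0],[-s,c,0],[0,0,1]])+[v[0],v[1],z]; o=[]
        for n,p in views:
            q=proj(n,P); A=cv2.convexHull((q*1).astype(np.float32)).reshape(-1,2)
            B=cv2.convexHull(np.concatenate([p+d for d in([.5,.5],[-.5,.5],[.5,-.5],[-.5,-.5])]).astype(np.float32)).reshape(-1,2)
            i=cv2.intersectConvexConvex(A,B)[0]; a,b=cv2.contourArea(A),cv2.contourArea(B); o.append(1-i/(a+b-i))
        return o if full else sum(o)
    r=min((minimize(cost,x0,method='Nelder-Mead',options=dict(initial_simplex=[x0]+[np.array(x0)+d for d in np.diag([k*.006,k*.006,k*.06])],xatol=1e-5)) for k in(1,-1)),key=lambda r:r.fun)
    return r.x,cost(r.x,True)
E
python3 - <<'E'
from h import *
a=('scene',blob('scene',(355,258,397,300),red)); b=('top',blob('top',(138,205,178,224),red))
for v in([a],[b],[a,b]):
    x,c=fitbox(v,[.008,.045,.011],.082,[.561,.272,-.04]); print(x[:2].round(4),np.degrees(x[2]).round(1),np.round(c,2))
rel(*x[:2],.077,90+np.degrees(x[2]))
E
```

```text
[0.5638 0.2738] -12.2 [0.43]
[0.5602 0.2648] -1.8 [0.17]
[0.5602 0.2716] -2.6 [0.45 0.17]
t 4.45 pos [0.5627 0.2686 0.2422] yaw 87.32 tilt [-0. -0. -1.] q6 1.93 F [-0.2 -0.2 -0.1] w 0.0856 
 d cm [ 0.29 -0.26 16.52] turn -0.05
```

Run:
```python
from h import *
red=lambda r,g,b:(r>70)&(r>2.4*g)&(r>2.4*b)
a=('scene',blob('scene',(355,258,397,300),red)); b=('top',blob('top',(138,205,178,224),red))
for v in([a],[b],[a,b]):
    x,c=fitbox(v,[.008,.045,.011],.082,[.561,.272,-.04]); print(len(v[0][1]),x[:2].round(4),np.degrees(x[2]).round(1),np.round(c,2))
q=proj('scene',[[x[0],x[1],.082]]); print(q, a[1].mean(0), np.ptp(a[1],axis=0),proj('top',[[x[0],x[1],.082]]),b[1].mean(0))
```

```text
308 [0.5586 0.2716] -5.7 [0.14]
136 [0.5603 0.2655] -1.1 [0.17]
308 [0.56   0.2716] -2.2 [0.15 0.17]
[[377.07283265 278.09580664]] [378.28571429 278.88636364] [30. 28.] [[158.92039849 213.81285017]] [159.76470588 213.67647059]
```

```bash
python3 -m handwheel '[{"dx":0.3,"dy":-0.26,"dz":3,"turn":0,"fingers":1},{"dx":0,"dy":0,"dz":4,"turn":0,"fingers":1},{"dx":0,"dy":0,"dz":4,"turn":0,"fingers":1},{"dx":0,"dy":0,"dz":3,"turn":0,"fingers":1},{"dx":0,"dy":0,"dz":2.5,"turn":0,"fingers":1},{"dx":0,"dy":0,"dz":0,"turn":0,"fingers":-1},{"dx":0,"dy":0,"dz":0,"turn":0,"fingers":-1},{"dx":0,"dy":0,"dz":0,"turn":0,"fingers":-1},{"dx":0,"dy":0,"dz":0,"turn":0,"fingers":-1},{"dx":0,"dy":0,"dz":0,"turn":0,"fingers":-1}]'
python3 - <<'E'
from h import *
rel(.5405,-.052,.20,94.5)
E
```

```text
time: 5.8
position: [0.5607, 0.2718, 0.0784]
tool_rot: [0.722, 0.691, 0.001, 0.0]
contact_force: [-0.1, -0.8, 7.0]
grip_width: 0.0151
t 5.8 pos [0.5607 0.2718 0.0784] yaw 87.5 tilt [ 0.001  0.002 -1.   ] q6 1.93 F [-0.1 -0.8  7. ] w 0.0151 
 d cm [-32.43  -0.58 -12.18] turn -7.0
```

```bash
python3 -m handwheel '[{"dx":0,"dy":0,"dz":-2,"turn":0,"fingers":-1},{"dx":0,"dy":0,"dz":-4,"turn":0,"fingers":-1},{"dx":0,"dy":0,"dz":-4,"turn":0,"fingers":-1},{"dx":-4.4,"dy":-0.1,"dz":0,"turn":0,"fingers":-1},{"dx":-6,"dy":-0.1,"dz":0,"turn":0,"fingers":-1},{"dx":-6,"dy":-0.1,"dz":0,"turn":0,"fingers":-1},{"dx":-6,"dy":-0.1,"dz":0,"turn":0,"fingers":-1},{"dx":-6,"dy":-0.1,"dz":0,"turn":0,"fingers":-1},{"dx":-4,"dy":-0.08,"dz":0,"turn":0,"fingers":-1},{"dx":0,"dy":0,"dz":0,"turn":-7,"fingers":-1}]'
python3 - <<'E'
from h import *
rel(.5405,-.052,.18,94.5)
save('scene','s4.png',(220,120,360,260),4)
save('top','t4.png',(220,170,320,260),5)
print([(d['extent'],d['score']) for c in('scene','top') for d in ctrl.search_frame(c,'key_grip')[:2]])
E
```

```text
time: 7.05
position: [0.54, -0.0547, 0.1773]
tool_rot: [0.679, 0.734, -0.0, 0.0]
contact_force: [-0.6, -0.3, -0.8]
grip_width: 0.015
t 7.05 pos [ 0.54   -0.0547  0.1773] yaw 94.4 tilt [-0. -0. -1.] q6 1.24 F [-0.6 -0.3 -0.8] w 0.015 
 d cm [ 0.26  0.07 -0.27] turn -0.1
[([415.1, 296.9, 437.1, 318.3], 0.81), ([287.1, 173.4, 303.2, 197.2], 0.58), ([119.9, 229.0, 135.3, 238.4], 0.62), ([269.9, 142.3, 310.5, 171.5], 0.6)]
```

View pics/s4.png

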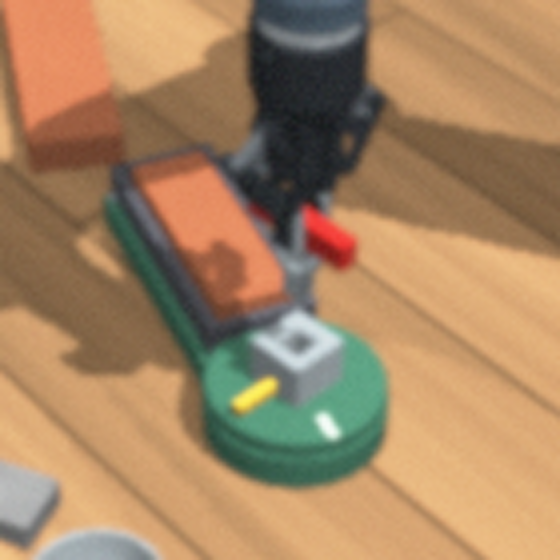

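The key is held upright, with its tip just behind the hub at crop ~(300,305) and the socket mouth at crop ~(298,342). I'll check both against their projections.

Run:
```python
from h import *
print('mouth scene',ray('scene',[(220+298/4,120+342/4)],.081))
for z in(.119,.149): print(z,(proj('scene',[[.54,-.0547,z]])-[220,120])*4)
q=proj('scene',[[.5405,-.052,.081],[.5405+.059*np.cos(.0785),-.052+.059*np.sin(.0785),.063]]); print('pred mouth/ptr end crop',(q-[220,120])*4)
# key bar end (far from stone): crop centre of end face ~ (345,248)
c=np.radians(4.4); e=np.array([[.54-.045*np.sin(c)*s,-.0547+.045*np.cos(c)*s,.181] for s in(1,-1)]); print('bar ends',(proj('scene',e)-[220,120])*4)
```

```text
mouth scene [[ 0.54305852 -0.04696297  0.081     ]]
0.119 [[295.64662356 293.38129675]]
0.149 [[296.97759243 259.82305456]]
pred mouth/ptr end crop [[296.01801229 336.67262005]
 [235.40166444 395.76605022]]
bar ends [[347.78721303 254.26325151]
 [250.94239464 192.46603235]]
```

View pics/t4.png

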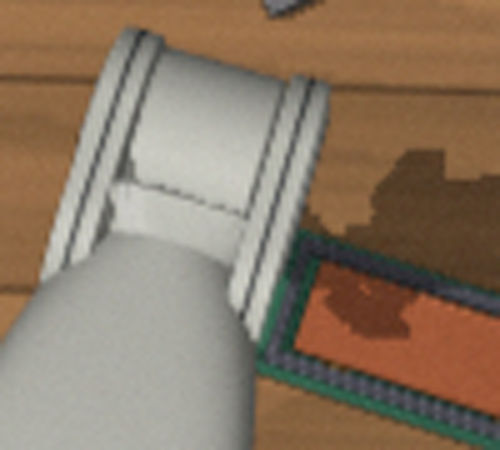

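```bash
python3 -m handwheel '[{"dx":0.43,"dy":0.14,"dz":0,"turn":0,"fingers":-1},{"dx":0,"dy":0,"dz":1.7,"turn":0,"fingers":-1},{"dx":0,"dy":0,"dz":1.6,"turn":0,"fingers":-1},{"dx":0,"dy":0,"dz":0,"turn":0,"fingers":-1},{"dx":0,"dy":0,"dz":0,"turn":0,"fingers":-1},{"dx":0,"dy":0,"dz":0,"turn":0,"fingers":-1},{"dx":0,"dy":0,"dz":0,"turn":0,"fingers":-1},{"dx":0,"dy":0,"dz":0,"turn":0,"fingers":-1},{"dx":0,"dy":0,"dz":0,"turn":0,"fingers":-1},{"dx":0,"dy":0,"dz":0,"turn":0,"fingers":-1}]'
python3 - <<'E'
from h import *
rel(.541,-.050,.11,94.5)
save('scene','s5.png',(265,170,325,230),9)
E
```

```text
time: 8.5
position: [0.5414, -0.0474, 0.1443]
tool_rot: [0.679, 0.734, 0.0, 0.0]
contact_force: [0.1, 0.4, -1.5]
grip_width: 0.0151
t 8.5 pos [ 0.5414 -0.0474  0.1443] yaw 94.5 tilt [ 0.  0. -1.] q6 1.25 F [ 0.1  0.4 -1.5] w 0.0151 
 d cm [-0.25 -0.06  3.43] turn 0.0
```

View pics/s5.png

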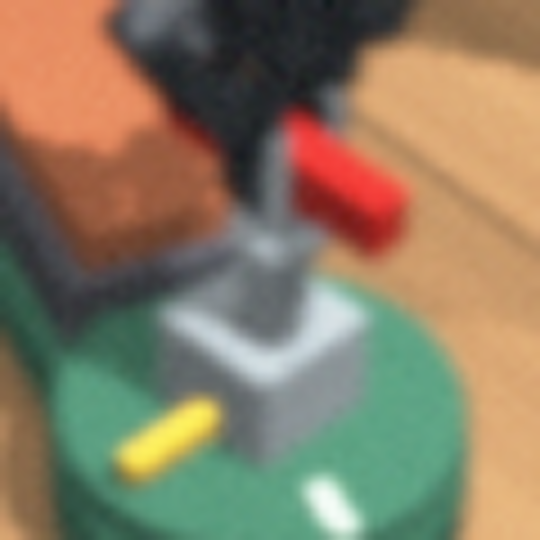

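Run:
```python
from h import *
def sq(x,y,z,h,yaw):
    c,s=np.cos(yaw),np.sin(yaw); P=[[x+h*(a*c-b*s),y+h*(a*s+b*c),z] for a,b in((-1,-1),(1,-1),(1,1),(-1,1))]
    return ((proj('scene',P)-[265,170])*9).round(0).tolist()
print('hub top',sq(.5405,-.052,.081,.023,.0785)); print('shank base',sq(.5414,-.0474,.0859,.008,.0785));print('shank top',sq(.5414,-.0474,.1159,.008,.0785))
print('ptr',((proj('scene',[[.5405+.059*np.cos(.0785),-.052+.059*np.sin(.0785),.058]])-[265,170])*9).round())
print('barend',((proj('scene',[[.5414-.045*.0784,-.0474+.045,.148]])-[265,170])*9).round())
```

```text
hub top [[260.0, 238.0], [156.0, 306.0], [262.0, 379.0], [366.0, 309.0]]
shank base [[269.0, 280.0], [233.0, 304.0], [270.0, 330.0], [306.0, 305.0]]
shank top [[272.0, 208.0], [235.0, 231.0], [273.0, 257.0], [309.0, 232.0]]
ptr [[125. 452.]]
barend [[386. 223.]]
```

```bash
python3 -m handwheel '[{"dx":-0.3,"dy":-0.08,"dz":0,"turn":0,"fingers":-1},{"dx":0,"dy":0,"dz":0,"turn":0,"fingers":-1},{"dx":0,"dy":0,"dz":0.3,"turn":0,"fingers":-1},{"dx":0,"dy":0,"dz":0.2,"turn":0,"fingers":-1},{"dx":0,"dy":0,"dz":0.2,"turn":0,"fingers":-1},{"dx":0,"dy":0,"dz":0.2,"turn":0,"fingers":-1},{"dx":0,"dy":0,"dz":0.2,"turn":0,"fingers":-1},{"dx":0,"dy":0,"dz":0.1,"turn":0,"fingers":-1},{"dx":0,"dy":0,"dz":0,"turn":0,"fingers":-1},{"dx":0,"dy":0,"dz":0,"turn":0,"fingers":-1}]'
python3 - <<'E'
from h import *
rel(.5408,-.0505,.1095,94.5); print(ctrl.sense()['moment'].round(2))
E
```

```text
time: 9.8
position: [0.5408, -0.0505, 0.1323]
tool_rot: [0.679, 0.734, -0.0, 0.0]
contact_force: [1.2, -0.4, -0.9]
grip_width: 0.0149
t 9.8 pos [ 0.5408 -0.0505  0.1323] yaw 94.5 tilt [-0. -0. -1.] q6 1.24 F [ 1.2 -0.4 -0.9] w 0.0149 
 d cm [ 0.   -0.    2.28] turn 0.0
[-0.24 -0.11  0.01]
```

```bash
python3 -m handwheel '[{"dx":0,"dy":0,"dz":0.3,"turn":0,"fingers":-1},{"dx":0,"dy":0,"dz":0.3,"turn":0,"fingers":-1},{"dx":0,"dy":0,"dz":0.4,"turn":0,"fingers":-1},{"dx":0,"dy":0,"dz":0.4,"turn":0,"fingers":-1},{"dx":0,"dy":0,"dz":0.4,"turn":0,"fingers":-1},{"dx":0,"dy":0,"dz":0.3,"turn":0,"fingers":-1},{"dx":0,"dy":0,"dz":0.1,"turn":0,"fingers":-1},{"dx":0,"dy":0,"dz":0,"turn":0,"fingers":-1},{"dx":0,"dy":0,"dz":0,"turn":0,"fingers":-1},{"dx":0,"dy":0,"dz":0,"turn":0,"fingers":-1}]'
python3 - <<'E'
from h import *
rel(.5408,-.0505,.1095,94.5); print(ctrl.sense()['moment'].round(2))
E
```

```text
time: 11.05
position: [0.5409, -0.0505, 0.1102]
tool_rot: [0.679, 0.734, -0.0, 0.0]
contact_force: [2.7, -2.1, -3.2]
grip_width: 0.0148
t 11.05 pos [ 0.5409 -0.0505  0.1102] yaw 94.51 tilt [-0.  0. -1.] q6 1.24 F [ 2.7 -2.1 -3.2] w 0.0148 
 d cm [-0.   -0.01  0.07] turn 0.01
[-0.58 -0.66 -0.01]
```

```bash
python3 -m handwheel '[{"dx":0,"dy":0,"dz":0.05,"turn":-7,"fingers":-1},{"dx":0,"dy":0,"dz":0,"turn":-7,"fingers":-1},{"dx":0,"dy":0,"dz":0,"turn":-7,"fingers":-1},{"dx":0,"dy":0,"dz":0,"turn":-7,"fingers":-1},{"dx":0,"dy":0,"dz":0,"turn":-7,"fingers":-1},{"dx":0,"dy":0,"dz":0,"turn":-7,"fingers":-1},{"dx":0,"dy":0,"dz":0,"turn":-7,"fingers":-1},{"dx":0,"dy":0,"dz":0,"turn":-7,"fingers":-1},{"dx":0,"dy":0,"dz":0,"turn":-7,"fingers":-1},{"dx":0,"dy":0,"dz":0,"turn":0,"fingers":-1}]'
python3 - <<'E'
from h import *
rel(.5408,-.0505,.1095,171); print(ctrl.sense()['moment'].round(2))
save('scene','s6.png',(250,160,330,240),7)
E
```

```text
time: 12.3
position: [0.5419, -0.0513, 0.1102]
tool_rot: [0.194, 0.981, -0.001, 0.001]
contact_force: [4.8, -5.2, -2.3]
grip_width: 0.0151
t 12.3 pos [ 0.5419 -0.0513  0.1102] yaw 157.57 tilt [-0.003 -0.001 -1.   ] q6 0.14 F [ 4.8 -5.2 -2.3] w 0.0151 
 d cm [0.13 0.03 0.07] turn -13.43
[-1.36 -1.24 -0.07]
```

View pics/s6.png

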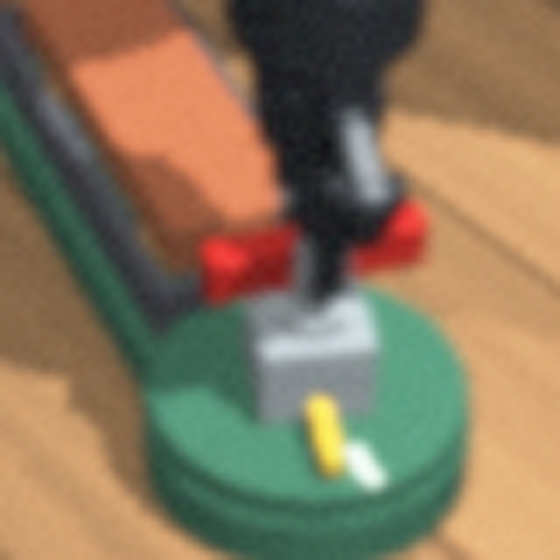

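The pointer's end is at crop ~(328,468), just short of the white mark at (365,465). I'll work out the angle still to go.

```bash
cat >> h.py <<'E'
def hubang():
    im=('scene',blob('scene',(280,205,320,235),yel)); p=im[1]; o=np.mean(p,0)
    hx,hy=.5422,-.0485   # scene-consistent hub
    A=np.radians(np.arange(40,100,.5)); 
    def c(a): return proj('scene',[[hx+r*np.cos(a),hy+r*np.sin(a),.060] for r in np.linspace(.026,.059,9)]).mean(0)
    e=[np.linalg.norm((c(a)-o)*[1,.3]) for a in A]; a=A[np.argmin(e)]
    print('pointer az',np.degrees(a),'hub',a-np.radians(73.3)+1.2,'res px',c(a)-o,len(p))
    for a in(60,73.3): print(a,c(np.radians(a)),o)
E
python3 - <<'E'
from h import *
hubang()
w=ray('scene',[(250+365/7,160+465/7)],.045); print('mark az',np.degrees(np.arctan2(w[0,1]+.0485,w[0,0]-.5422)),w)
E
```

```text
pointer az 53.0 hub 0.8456981618451511 res px [-0.01897073 -1.7553421 ] 15
60 [297.11506125 220.9782465 ] [295.26666667 222.86666667]
73.3 [300.50825154 220.29190592] [295.26666667 222.86666667]
mark az 74.32405020561605 [[0.55643212 0.00221407 0.045     ]]
```

```bash
python3 -m handwheel '[{"dx":0,"dy":0,"dz":0,"turn":-4,"fingers":-1},{"dx":0,"dy":0,"dz":0,"turn":-4,"fingers":-1},{"dx":0,"dy":0,"dz":0,"turn":-4,"fingers":-1},{"dx":0,"dy":0,"dz":0,"turn":-4,"fingers":-1},{"dx":0,"dy":0,"dz":0,"turn":0,"fingers":-1},{"dx":0,"dy":0,"dz":0,"turn":0,"fingers":-1},{"dx":0,"dy":0,"dz":0,"turn":0,"fingers":-1},{"dx":0,"dy":0,"dz":0,"turn":0,"fingers":-1},{"dx":0,"dy":0,"dz":0,"turn":0,"fingers":-1},{"dx":0,"dy":0,"dz":0,"turn":0,"fingers":-1}]'
python3 - <<'E'
from h import *
rel(.5408,-.0505,.1095,171); print(ctrl.sense()['moment'].round(2)); hubang()
save('scene','s7.png',(250,160,330,240),7)
E
```

```text
time: 13.65
position: [0.542, -0.0513, 0.1102]
tool_rot: [0.057, 0.998, -0.001, 0.001]
contact_force: [5.9, -5.5, -2.8]
grip_width: 0.0147
t 13.65 pos [ 0.542  -0.0513  0.1102] yaw 173.48 tilt [-0.003 -0.001 -1.   ] q6 -0.13 F [ 5.9 -5.5 -2.8] w 0.0147 
 d cm [0.13 0.07 0.07] turn 2.48
[-1.38 -1.25 -0.12]
pointer az 68.0 hub 1.1074975496443007 res px [-0.02493244 -0.43950327] 14
60 [297.11506125 220.9782465 ] [299.21428571 221.07142857]
73.3 [300.50825154 220.29190592] [299.21428571 221.07142857]
```

View pics/s7.png

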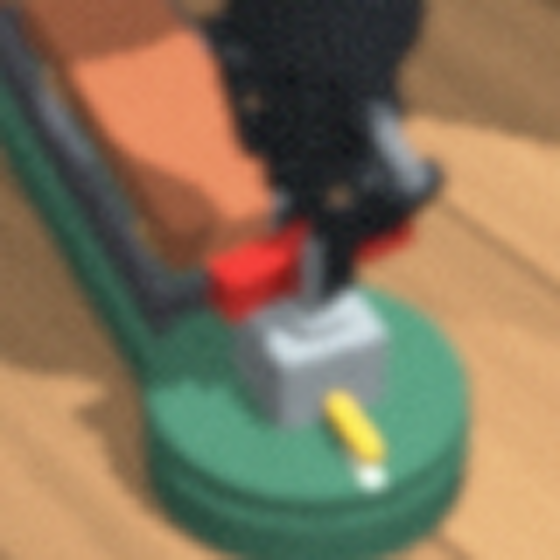

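Run:
```python
from h import *
for a in(64,68,72,76):
    c,s=np.cos(np.radians(a)),np.sin(np.radians(a))
    q=(proj('scene',[[.5422+r*c,-.0485+r*s,.063] for r in(.026,.059)])-[250,160])*7; print(a,q.round(0).tolist(),'slope',((q[1]-q[0])[0]/(q[1]-q[0])[1]).round(2))
im=ctrl.grab_frame('scene').astype(int)[205:235,280:320]; r,g,b=im[...,0],im[...,1],im[...,2]
w=np.clip(np.minimum(r-b-60,g-b-40),0,None)*(r>g-5); y,x=np.nonzero(w>10); W=w[y,x]; x=x+280;y=y+205
cx,cy=np.average(x,weights=W),np.average(y,weights=W); C=np.cov(np.c_[x,y].T,aweights=W); v=np.linalg.eigh(C)[1][:,1]; print(len(x),((cx-250+.5)*7,(cy-160+.5)*7),'slope',v[0]/v[1])
```

```text
64 [[326.0, 392.0], [349.0, 449.0]] slope 0.39
68 [[331.0, 391.0], [359.0, 447.0]] slope 0.5
72 [[335.0, 390.0], [369.0, 445.0]] slope 0.62
76 [[339.0, 389.0], [378.0, 442.0]] slope 0.74
96 (np.float64(379.5209424083768), np.float64(433.75792229264255)) slope 2.633719674682662
```

```bash
python3 -m handwheel '[{"dx":0,"dy":0,"dz":0,"turn":-2,"fingers":-1},{"dx":0,"dy":0,"dz":0,"turn":0,"fingers":-1},{"dx":0,"dy":0,"dz":0,"turn":0,"fingers":-1},{"dx":0,"dy":0,"dz":0,"turn":0,"fingers":-1},{"dx":0,"dy":0,"dz":0,"turn":0,"fingers":-1},{"dx":0,"dy":0,"dz":0,"turn":0,"fingers":-1},{"dx":0,"dy":0,"dz":0,"turn":0,"fingers":-1},{"dx":0,"dy":0,"dz":0,"turn":0,"fingers":-1},{"dx":0,"dy":0,"dz":0,"turn":0,"fingers":-1},{"dx":0,"dy":0,"dz":0,"turn":0,"fingers":-1}]'
python3 - <<'E'
from h import *
rel(.5408,-.0505,.1095,171); hubang()
save('scene','s8.png',(250,160,330,240),7)
E
```

```text
time: 15.05
position: [0.542, -0.0513, 0.1102]
tool_rot: [0.039, 0.999, -0.001, 0.001]
contact_force: [6.2, -6.1, -3.0]
grip_width: 0.0149
t 15.05 pos [ 0.542  -0.0513  0.1102] yaw 175.47 tilt [-0.003 -0.002 -1.   ] q6 -0.17 F [ 6.2 -6.1 -3. ] w 0.0149 
 d cm [0.12 0.07 0.07] turn 4.47
pointer az 69.0 hub 1.1249508421642438 res px [-0.02455836 -0.02560711] 15
60 [297.11506125 220.9782465 ] [299.46666667 220.6       ]
73.3 [300.50825154 220.29190592] [299.46666667 220.6       ]
```

View pics/s8.png

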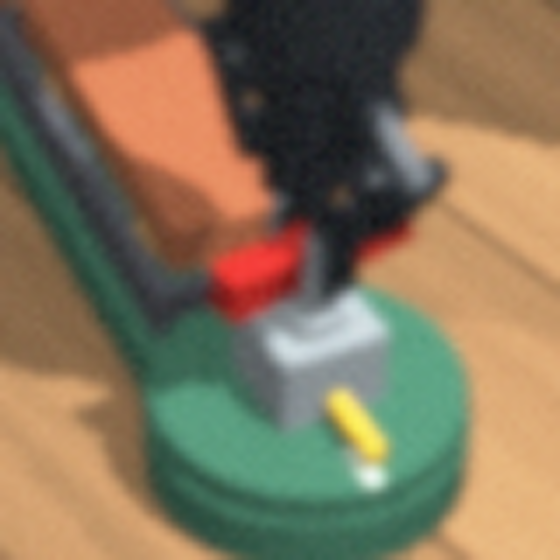

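Visually the pointer covers the mark's right side, so it may be a few degrees past, and the blob estimate disagrees. I'll fit a rendered pointer model to this image and to the initial picture.

```bash
cat > f.py <<'E'
from h import *
def soft(im):
    im=im.astype(float); return np.clip((np.minimum(im[...,0],im[...,1])-im[...,2]-25)/110,0,1)*(im[...,0]>im[...,1]*.95)
def ren(hx,hy,a,S=8,box=(270,200,320,240)):
    c,s=np.cos(a),np.sin(a); P=[[hx+r*c-t*s,hy+r*s+t*c,z] for r in(.023,.059) for t in(-.004,.004) for z in(.053,.063)]
    q=(proj('scene',P)-[box[0],box[1]]+.5)*S; m=np.zeros(((box[3]-box[1])*S,(box[2]-box[0])*S),np.float32)
    cv2.fillConvexPoly(m,cv2.convexHull(q.astype(np.int32)),1.); m=cv2.GaussianBlur(m,(0,0),S*.6)
    return cv2.resize(m,(box[2]-box[0],box[3]-box[1]),interpolation=cv2.INTER_AREA)
def ncc(A,B): A=A-A.mean();B=B-B.mean(); return (A*B).sum()/np.sqrt((A*A).sum()*(B*B).sum())
def small(f,s,org):
    i=cv2.imread('pics/'+f)[:,:,::-1]; h,w=round(i.shape[0]/s),round(i.shape[1]/s); o=np.zeros((420,560,3),np.uint8)
    o[org[1]:org[1]+h,org[0]:org[0]+w]=cv2.resize(np.ascontiguousarray(i),(w,h),interpolation=cv2.INTER_AREA); return o[200:240,270:320]
E
python3 - <<'E'
from f import *
s0=soft(small('s2.png',3.4,(240,150))); print(s0.sum())
best=max((ncc(ren(hx,hy,np.radians(4.5)),s0),hx,hy) for hx in np.arange(.534,.550,.001) for hy in np.arange(-.058,-.040,.001)); print('calib',best)
for f in('s6.png','s7.png','s8.png'):
    s=soft(small(f,7,(250,160)))
    for hx,hy in(best[1:],(.5420,-.0495),(.5405,-.052)):
        r=max((ncc(ren(hx,hy,np.radians(a)),s),a) for a in np.arange(45,95,.5)); print(f,(round(hx,4),round(hy,4)),r,round(s.sum(),1))
    r=max((ncc(ren(hx,hy,np.radians(a)),s),a,hx,hy) for a in np.arange(45,95,2.) for hx in np.arange(.538,.546,.002) for hy in np.arange(-.055,-.043,.002)); print('free',r)
E
```

```text
102.26363636363637
calib (np.float64(0.8443943088523941), np.float64(0.544), np.float64(-0.047999999999999994))
s6.png (np.float64(0.544), np.float64(-0.048)) (np.float64(0.7994470278622343), np.float64(58.0)) 96.6
s6.png (0.542, -0.0495) (np.float64(0.790239600985369), np.float64(57.0)) 96.6
s6.png (0.5405, -0.052) (np.float64(0.7565423009725177), np.float64(57.0)) 96.6
free (np.float64(0.7967839724640459), np.float64(57.0), np.float64(0.544), np.float64(-0.04699999999999999))
s7.png (np.float64(0.544), np.float64(-0.048)) (np.float64(0.7911527725787846), np.float64(75.0)) 99.1
s7.png (0.542, -0.0495) (np.float64(0.784863187183883), np.float64(73.0)) 99.1
s7.png (0.5405, -0.052) (np.float64(0.7547833457372864), np.float64(72.0)) 99.1
free (np.float64(0.7899585506468342), np.float64(75.0), np.float64(0.544), np.float64(-0.048999999999999995))
s8.png (np.float64(0.544), np.float64(-0.048)) (np.float64(0.7874993740584211), np.float64(77.0)) 98.3
s8.png (0.542, -0.0495) (np.float64(0.7903675806519576), np.float64(74.5)) 98.3
s8.png (0.5405, -0.052) (np.float64(0.7667861879569906), np.float64(74.0)) 98.3Traceback (most recent call last):
  File "<stdin>", line 8, in <module>
  File "<stdin>", line 8, in <genexpr>
  File "f.py", line 6, in ren
    q=(proj('scene',P)-[box[0],box[1]]+.5)*S; m=np.zeros(((box[3]-box[1])*S,(box[2]-box[0])*S),np.float32)
       ~~~~^^^^^^^^^^^
  File "h.py", line 10, in proj
    K,d,T=cal(n); return cv2.projectPoints(np.array(P,float).reshape(-1,3),cv2.Rodrigues(T[:3,:3])[0],T[:3,3],K,d)[0].reshape(-1,2)
          ~~~^^^
  File "h.py", line 4, in cal
    c=ctrl.calibration(n); K=np.array([[c['fx'],0,c['cx']],[0,c['fy'],c['cy']],[0,0,1]]); return K,np.array(c['dist'],float),np.array(c['extrinsics'])
ValueError: time passes only in moves, steps and waits
```

The fit, calibrated on the first picture, gives 77°. The kinematics (key yaw less the play) give about 78°, and the target is 73.3°. I'll turn back 3.5°; the spring keeps the cam against the key.

```bash
python3 -m handwheel '[{"dx":0,"dy":0,"dz":0,"turn":1.8,"fingers":-1},{"dx":0,"dy":0,"dz":0,"turn":1.7,"fingers":-1},{"dx":0,"dy":0,"dz":0,"turn":0,"fingers":-1},{"dx":0,"dy":0,"dz":0,"turn":0,"fingers":-1},{"dx":0,"dy":0,"dz":0,"turn":0,"fingers":-1},{"dx":0,"dy":0,"dz":0,"turn":0,"fingers":-1},{"dx":0,"dy":0,"dz":0,"turn":0,"fingers":-1},{"dx":0,"dy":0,"dz":0,"turn":0,"fingers":-1},{"dx":0,"dy":0,"dz":0,"turn":0,"fingers":-1},{"dx":0,"dy":0,"dz":0,"turn":0,"fingers":-1}]'
python3 - <<'E'
from f import *
rel(.5408,-.0505,.1095,171); print(ctrl.sense()['moment'].round(2))
save('scene','s9.png',(250,160,330,240),7)
s=soft(small('s9.png',7,(250,160)))
print(max((ncc(ren(.544,-.048,np.radians(a)),s),a) for a in np.arange(60,90,1.)))
E
```

```text
time: 16.4
position: [0.5419, -0.0513, 0.1102]
tool_rot: [0.07, 0.998, -0.001, 0.001]
contact_force: [4.8, -6.6, -3.8]
grip_width: 0.015
t 16.4 pos [ 0.5419 -0.0513  0.1102] yaw 171.98 tilt [-0.003 -0.001 -1.   ] q6 -0.11 F [ 4.8 -6.6 -3.8] w 0.015 
 d cm [0.12 0.07 0.07] turn 0.98
[-1.36 -1.32 -0.08]
(np.float64(0.7935242617309368), np.float64(73.0))
```

View pics/s9.png

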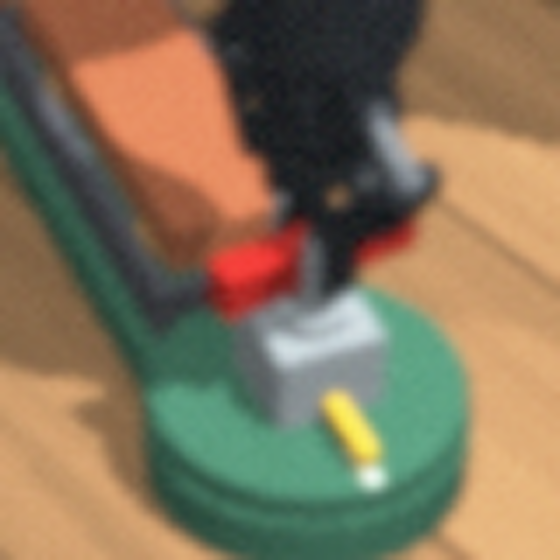

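The pointer, ending at (370,455), now lines up with the white mark at (372,478). The fit gives 73° against a target of 73.3°, and the key is deep and upright, so I'm handing in.

```bash
python3 -c "
from workcell import ctrl
print(ctrl.close_job())"
```

```text
the job is handed in; nothing more can be done
None
```

I took the large red key from the rack and pushed it into the cam's socket. I then turned the cam counter-clockwise to the white mark and handed the job in at about 16.5 s with the fingers still closed on the key. No verdict was reported.

**Last checks:**
- **Key:** by the arm's position it is about 29 mm deep in the socket, the tool is tilted about 0.003 rad, and the grip is 15 mm wide.
- **Cam:** my calibrated model fit puts the pointer at 73°, against 73.3° for the highest lift. In the last picture the pointer lines up with the mark.
- **Push on the arm:** a steady side force of about 8 N and about 0.08 N m of turning load, close to what the spring should give.

**Where checks disagreed:** a cruder colour-blob estimate of the pointer's angle read 69° when the fit read 77° and the arm's own angles gave about 78°. I trusted the fit and turned back 3.5° from that slight overshoot.

**Not measured:** I did not measure the stone's height or level directly. I inferred the lift from the cam's angle.

The path kept clear of the black-handled tool, the bowl, the spare stone and the scissors, but I did not measure them again at the end.

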